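# Close and pump down the vacuum tea jar

## Task

Close up the vacuum tea jar: take the scoop off its mouth and lay it gently, flat, inside the shallow tray (do not drop it), then swing the lid shut until it snaps home on its catch. Then pump the jar with the plunger in its lid: at least two full strokes, each pressed right down to the stop for a moment and let fully back up. Leave the scoop in its tray, the lid shut and the plunger up, and do not knock or shift the other things on the bench.

Things in the scene. Friction and masses are not known exactly. Their poses are not given: they have to be found in the camera images.
- jar: Steel tea jar fixed to the bench: 120 mm across, wall 3.5 mm, rim at 125 mm, foot 144 mm across. Origin: centre of its underside. Its +x axis points horizontally from the jar's front (spring catch, reaching 95 mm out from the axis, up to 120 mm high) to the hinge; z up.
- lid_hinge (a point): Centre of the lid's hinge pin, at (66, 0, 128) mm in the jar's frame; the pin runs along the jar's y axis.
- lid (a joint): Lid angle in rad: 0 = shut and seated, 1.57 = standing upright over the hinge, at most 1.9. The lid is a steel disc 128 mm across, 6 mm thick, its centre 66 mm from the hinge pin (underside level with the pin when shut); it stays where it is left. A tongue under its front edge meets the sprung catch at about 0.1 rad and snaps past it at about 0.05 rad: some 5 to 12 N on the front of the lid.
- lid_front (a point): Point on the lid's outer (top) face, 50 mm from the lid's centre towards its front edge, 116 mm from the hinge pin: clear of the plunger, a good place to push. Moves with the lid.
- plunger (a joint): Pump plunger travel in m: 0 = up, 0.014 = down on its stop. The spring takes 4 N to start and 11 N at the stop and brings it back up.
- plunger_top (a point): Centre of the top of the plunger's round head (48 mm across, 12 mm thick), which stands up from the centre of the lid's outer face: its top is 36 mm above that face when up, 22 mm when down. When the lid stands open the head points away from the jar's front. With the lid shut it is at 170 mm height (plunger up). z axis: outward normal of the lid.
- scoop: White plastic scoop, 200 mm long, about 90 g, with a flat underside, starts lying across the jar's mouth. Origin: on the underside, where handle and bowl meet (about the centre of mass). Bowl to +x: 75 mm long, 56 mm wide, 28 mm high. Handle to -x: bar 125 mm long, 18 mm wide, 22 mm high (z 0 to 22 mm). z up.
- scoop_mid (a point): Middle of the scoop's length on its underside, 25 mm from the origin towards the handle.
- tray: Shallow open aluminium tray fixed to the bench, 240 mm (its x) by 100 mm (its y), 18 mm high, walls and floor 4 mm thick. Origin: centre of its underside. The scoop may lie in it either way round.
- tray_floor (a point): Centre of the tray's inner floor (inside 232 by 92 mm), same axes as the tray.
- rack: Bystander, fixed: wooden slotted rack 200 mm (its x) by 110 mm (y) with five aluminium plates standing in it across x, 150 mm in diameter, top at 158 mm. Origin: centre of its underside.
- cup: Bystander, loose: red enamel cup, 80 mm across, 80 mm high. Origin: centre of its underside.
- burner: Bystander, loose: clay incense burner, 78 mm across, 74 mm high. Origin: centre of its underside.
- tin: Bystander, loose: aluminium tin, 66 mm across, 95 mm high. Origin: centre of its underside.
- plain_jar: Bystander, loose: smaller closed steel jar with a fixed knob (no plunger), 104 mm across, 128 mm high, at the back. Origin: centre of its underside.
- mug: Bystander, loose: white mug, 80 mm across, 90 mm high, at the back. Origin: centre of its underside.
- bowl: Bystander, loose: aluminium bowl, 130 mm across, 55 mm high, at the back. Origin: centre of its underside.
Mind the look-alikes: they are no part of the job. Of the things that look like the scoop, the middle-sized one is meant.

How it is judged:
By the outcome, as a careful person would: the job done as asked, in the order asked, and still so for the second after the job is handed in, with the robot touching nothing.
It also fails if it takes over 67 s, if anything falls off the work surface, if the arm or the gripper's body presses on something with over 40 N, if the wrist force passes 120 N, or if a joint passes its speed limit or range.

## Robot

A 6-joint arm with a two-finger parallel gripper is mounted at the origin on the work surface. World frame = base frame: x ahead of the robot, y to its left, z up, the work surface at z = 0. Lengths are in m, angles in degrees, forces in N, time in s.
With the tool pointing down it reaches from about 0.4 to 0.825 m from the base axis. Payload 7 kg.
Tool frame: the origin (TCP) lies midway between the tips of the shut fingers; the grasp point (between the pads) lies 19 mm behind it; z points along the fingers, y is the line along which they close (so a half turn about z gives the same grasp; the last joint's range is limited). The gripper opens to 88 mm and grips with 3 to 60 N. Pads are 19 mm wide; open, the fingers measure 130 mm over their backs; the gripper's body (78 mm by 193 mm) begins 47 mm behind the grasp point.
Start: joints at [89.215, 20.546, 0.682, 0, -70.136, -16.507], TCP at [0.201, 0.644, 0.227] pointing down, gripper open.
Joint ranges: [-176.03, 176.03], [-82.01, 121.73], [-58.28, 71.71], [-173.87, 95.51], [-174.79, -0.11], [-173.66, 173.66]. Speed limits (degrees/s): [136.94, 136.94, 172.46, 180, 180, 180].

## Interface

Orientations are given as [roll, pitch, yaw] about the fixed x, y, z axes, in that order (R = Rz(yaw) Ry(pitch) Rx(roll)).
In Python, from plant import get_state, optics, order gives the robot as it stands. The module is installed in compiled form; this text tells all that it offers.
- The arm moves only by the tool send_rows, never from a script. Its argument "moves" is a list of rows, each an object with "slide": the shift along the tool's x, y, z as a fraction of full scale, a list of three; "turn": the turn about the tool's z as a fraction of full scale; "gripper": the opening, from 0 (shut) to 1 (fully open). A call has exactly 5 rows; each row is the pose to reach, as a shift and turn from the pose commanded when the call began, along the tool's axes at that moment; what a row does not reach only later rows make up. Full scale, the value 1, is 150 mm for a shift and 90 degrees for a turn. A row lasts 1/12 s, in which the tool goes at most 41.7 mm and 7.16 degrees, less where a joint would pass 70% of its speed; a pose out of reach is approached as far as the arm can. A call with a number of a shift or a turn outside -1 to 1 is refused whole. A call with a gripper value outside its range is refused whole. The fingers move at their own pace and stop on an object; "newtons" is the grip in N (left out, the last holds). Time passes only in rows, so rows that repeat a pose let the fingers close, or fill a call up. It gives the time, the measured TCP pose, the force, the opening and the grip force at its end, in the units of the state.
- get_state(): the state, without advancing time (a new reading comes with each control period).
- optics.capture(name): name is "scene" or "side" or "wrist"; returns a dict with "img" (420x560x3 uint8, red, green, blue), "intrinsics" (3x3 intrinsics, pixels), "dist" ([k1, k2, p1, p2, k3] as OpenCV has them; the pictures are not rectified), "origin" and "attitude" of the camera in the world. Camera axes: x right, y down, z forward; pixel columns grow to the right and rows downward; lengths in m; the calibration is good to about 2 mm. A picture is of the moment at which its call begins. There is no depth.
- order.close_job(): hands the job in; it is judged then, once.
Trained networks look in the newest picture that a camera, given by its name, has taken for a name from the list of things; names that differ only in an ending like _2 or _b are one class to them, and where a whole thing is asked for, a point or a joint stands for the part that bears it (a point fixed in the world has none). Each returns a list of dicts, best first, with "p" (0 to 1); they miss things now and then, are a little off and sometimes report something else, mostly with a low value. They report only what shows in the picture. A call takes as long as a camera call. They do not tell look-alikes from the thing itself.
- optics.look_for(camera, name): "location" ([x, y, z] in m, in world coordinates, good to about 4 mm: the middle of the surface that is visible of it).
The state is a dict: "time_s": time; "joints": joint angles; "qd": joint speeds; "joint_torque": joint torques, N m; "tcp_pos": TCP position; "eef_rot": TCP orientation; "contact_force": force on the tool from outside, world axes, zero at the start; "moment": the same for the moment, N m; "gripper_width": finger opening in m; "gripper_force": force on a finger pad.
Only numpy, scipy, OpenCV 4.12 (cv2) and the standard library are available. Lean on these libraries where they do the work, as an engineer would, in place of code of your own. Each camera call takes 0.05 s, during which the arm holds its last target. There are 200 camera calls.

## Working session

There is one attempt and no reset: what is moved stays moved. The work goes in short steps, Python scripts to look and compute and a tool call to move; the robot and the scene stay as the last step left them, time stands still between calls to the robot, and variables do not carry over. Pictures are saved under pics/ and viewed, at most 10 in all, crops included, and the job is handed in when it is done.

Besides the shell and the picture viewer there is one more tool, called after "Request:" as name(argument=value, ...), one argument or row to a line, values as JSON. send_rows: Moves the arm, as the interface text tells. Shift numbers are shares of 150 mm and turn numbers shares of 90 degrees, none past 1 either way. Its arguments: {"type":"object","properties":{"moves":{"type":"array"},"newtons":{"type":"number"}},"required":["moves"]}

```bash
mkdir -p pics
cat > h.py <<'E'
import numpy as np, cv2
from plant import get_state, optics, order
from scipy.spatial.transform import Rotation as R
def cap(n,f=None):
    c=optics.capture(n)
    if f: cv2.imwrite('pics/'+f,c['img'][:,:,::-1])
    return c
def look(cam,*names):
    for n in names:
        for d in optics.look_for(cam,n)[:4]: print(cam,n,round(d['p'],2),np.round(d['location'],3))
def att(c):
    a=np.array(c['attitude'],float)
    return a if a.shape==(3,3) else R.from_euler('xyz',a,degrees=True).as_matrix()
def proj(c,P):
    A=att(c);r=A.T
    return cv2.projectPoints(np.array(P,float).reshape(-1,1,3),cv2.Rodrigues(r)[0],-r@np.array(c['origin']),np.array(c['intrinsics']),np.array(c['dist']))[0].reshape(-1,2)
def back(c,uv,z):
    n=cv2.undistortPoints(np.array(uv,float).reshape(-1,1,2),np.array(c['intrinsics']),np.array(c['dist'])).reshape(-1,2)
    d=np.c_[n,np.ones(len(n))]@att(c).T; o=np.array(c['origin'])
    return o+d*((z-o[2])/d[:,2])[:,None]
E
python3 - <<'E'
from h import *
print(get_state())
for n in ['scene','side']:
    c=cap(n,n+'0.png'); print(n,c['origin'],c['attitude'])
    look(n,'jar','lid_front','plunger_top','scoop','scoop_mid','tray','tray_floor','rack','cup','burner','tin','plain_jar')
im=np.vstack([cv2.imread('pics/scene0.png'),cv2.imread('pics/side0.png')])
E
```

```text
{'time_s': 0.0, 'joints': array([ 8.92164762e+01,  2.05914914e+01,  6.34263099e-01, -2.17377555e-02,
       -7.01344419e+01, -1.65054312e+01]), 'qd': array([-0.12451246, -0.06154686,  0.01100939, -0.00263778,  0.02427967,
       -0.05956547]), 'joint_torque': array([ 8.45148634e-05, -5.82722747e+01,  2.93042600e+01,  6.99670047e+00,
        6.81356833e-03, -1.50049505e-04]), 'tcp_pos': array([0.20049076, 0.64403296, 0.22562067]), 'eef_rot': array([ 1.79906301e+02, -6.45403468e-03, -1.72963529e+01]), 'contact_force': array([-0.01757634,  0.32688222,  0.08315519]), 'moment': array([-0.01172315, -0.03441941, -0.01178343]), 'gripper_force': 0.0, 'gripper_width': 0.08753139574254551}
scene [1.13829332 0.51361721 1.36715457] [-146.70052758    0.38494024  126.8741096 ]
scene jar 0.76 [0.627 0.038 0.088]
scene lid_front 0.6 [0.39  0.012 0.081]
scene lid_front 0.58 [0.677 0.012 0.214]
scene scoop 0.83 [0.214 0.341 0.014]
scene scoop 0.79 [0.59  0.044 0.13 ]
scene scoop 0.72 [ 0.252 -0.332  0.005]
scene scoop_mid 0.68 [ 0.252 -0.335  0.014]
scene scoop_mid 0.63 [0.215 0.343 0.016]
scene scoop_
[... 773 characters left out ...]
e lid_front 0.42 [0.462 0.301 0.085]
side plunger_top 0.49 [ 0.681 -0.015  0.197]
side scoop 0.75 [0.249 0.348 0.018]
side scoop 0.57 [ 0.238 -0.338  0.015]
side scoop 0.54 [0.568 0.024 0.14 ]
side scoop_mid 0.96 [ 0.239 -0.336  0.013]
side scoop_mid 0.81 [0.568 0.024 0.148]
side scoop_mid 0.54 [0.241 0.343 0.018]
side tray 0.86 [ 0.472 -0.318  0.007]
side tray_floor 0.75 [ 0.472 -0.327  0.004]
side rack 0.8 [0.461 0.304 0.086]
side rack 0.51 [ 0.586 -0.002  0.092]
side cup 0.74 [0.361 0.095 0.056]
side cup 0.61 [ 0.77  -0.147  0.033]
side burner 0.96 [ 0.36  -0.122  0.055]
side tin 0.77 [ 0.355 -0.017  0.068]
side plain_jar 0.77 [0.78  0.041 0.069]
side plain_jar 0.74 [ 0.366 -0.122  0.055]
```

View pics/scene0.png

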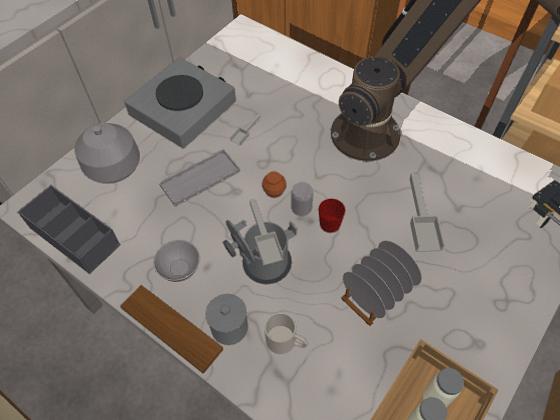

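View pics/side0.png

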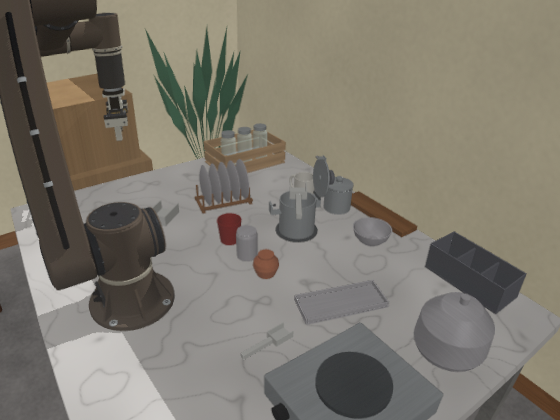

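The scoop candidates in the scene picture are (425,212), large, beside the rack; (263,235), medium, across the jar's mouth; and (245,130), small, near the hob. The one on the jar fits, since it is middle-sized and lies across the mouth. I'll confirm this in an enlarged crop of both views.

Run:
```python
from h import *
a=cv2.imread('pics/scene0.png')[185:295,205:315]; b=cv2.imread('pics/side0.png')[145:255,255:365]
f=lambda i:cv2.resize(i,(400,400),interpolation=cv2.INTER_CUBIC)
cv2.imwrite('pics/crop0.png',np.hstack([f(a),f(b)]))
```

```text
(no output)
```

View pics/crop0.png

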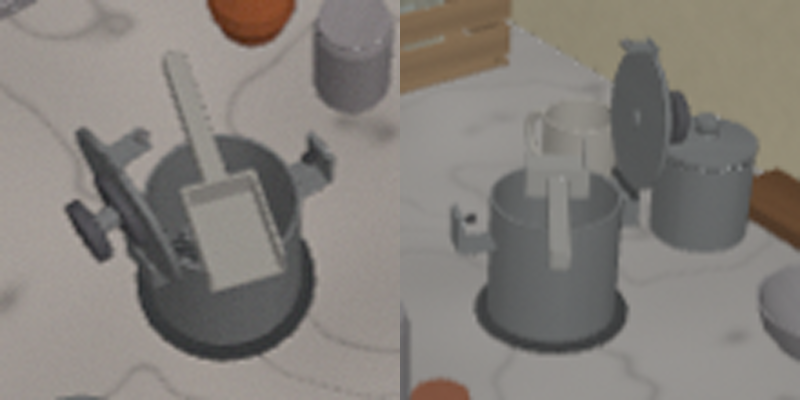

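The crop confirms it: the scoop lies on the steel jar with its bowl at crop (235,235) and its handle tip at (173,55). The catch is at (320,155), and the lid stands upright at lower left with the plunger head at (90,230). Next I'll work out the poses.

Run:
```python
from h import *
s=400/110
cs=cap('scene');cd=cap('side')
S=lambda p:np.array(p)/s+[205,185]
D=lambda p:(np.array(p)-[400,0])/s+[255,145]
np.set_printoptions(precision=4,suppress=True)
print('tip',back(cs,S([[173,55]]),.147),'bowlcorners',back(cs,S([[185,190],[260,172],[285,268],[208,290]]),.153))
print('junction side bowl', back(cs,S([[200,183],[222,178]]),.147))
print('rim side',back(cd,D([[488,197],[622,197],[555,168],[555,222]]),.125))
print('foot side',back(cd,D([[475,305],[627,310],[551,352]]),.004))
print('foot scene',back(cs,S([[138,285],[315,268],[225,358]]),.004), 'rim back',back(cs,S([[146,190],[215,135],[298,190]]),.125))
print('catch',back(cs,S([[322,150]]),.12),back(cd,D([[468,212]]),.118))
# triangulate lid features: plunger head, lid top
def tri(us,ud):
    A=[];b=[]
    L=[]
    for c,u in((cs,S([us])),(cd,D([ud]))):
        p0=back(c,u,0)[0];d=p0-np.array(c['origin']);d/=np.linalg.norm(d);M=np.eye(3)-np.outer(d,d);A.append(M);b.append(M@np.array(c['origin']))
    return np.linalg.solve(sum(A),sum(b))
print('catch tri',tri([322,150],[463,210]),'head',tri([92,230],[679,117]))
print('tray corners', back(cs,[[160,184],[229,152],[240,171],[173,205]],.018))
print('tray side', back(cd,[[295,300],[377,284],[388,301],[304,320]],.018))
```

```text
tip [[ 0.5189 -0.0644  0.147 ]] bowlcorners [[0.6104 0.0203 0.153 ]
 [0.5654 0.055  0.153 ]
 [0.6184 0.1176 0.153 ]
 [0.665  0.0844 0.153 ]]
junction side bowl [[0.5965 0.023  0.147 ]
 [0.5835 0.0334 0.147 ]]
rim side [[ 0.5311  0.0578  0.125 ]
 [ 0.6321 -0.0073  0.125 ]
 [ 0.6136  0.0685  0.125 ]
 [ 0.5554 -0.0098  0.125 ]]
foot side [[ 0.5272  0.0696  0.004 ]
 [ 0.6414 -0.015   0.004 ]
 [ 0.5416 -0.0303  0.004 ]]
foot scene [[ 0.6366 -0.0157  0.004 ]
 [ 0.5402  0.0882  0.004 ]
 [ 0.6456  0.0789  0.004 ]] rim back [[ 0.6156 -0.0145  0.125 ]
 [ 0.5465 -0.0029  0.125 ]
 [ 0.5478  0.0767  0.125 ]]
catch [[0.5062 0.0686 0.12  ]] [[0.5081 0.0554 0.118 ]]
catch tri [0.5065 0.0657 0.1161] head [ 0.6926 -0.0011  0.1865]
tray corners [[ 0.5791 -0.3979  0.018 ]
 [ 0.3494 -0.3077  0.018 ]
 [ 0.3887 -0.2288  0.018 ]
 [ 0.6133 -0.3101  0.018 ]]
tray side [[ 0.365  -0.2613  0.018 ]
 [ 0.5977 -0.3395  0.018 ]
 [ 0.572  -0.4074  0.018 ]
 [ 0.34   -0.3342  0.018 ]]
```

```bash
cat >> h.py <<'E'
def plan(*targets,cur=None):
    """targets: (x,y,z,yaw). prints slide/turn fractions per call"""
    if cur is None:
        s=get_state(); cur=[*s['tcp_pos'],s['eef_rot'][2]]; print('t',round(s['time_s'],2),'cur',np.round(cur,4),'F',np.round(s['contact_force'],1),'w',round(s['gripper_width'],4),round(s['gripper_force'],1))
    p=np.array(cur[:3],float);yw=cur[3]
    for t in targets:
        for k in range(12):
            c,s_=np.cos(np.radians(yw)),np.sin(np.radians(yw))
            M=np.array([[c,s_,0],[s_,-c,0],[0,0,-1]])
            d=np.array(t[:3])-p; a=-((t[3]-yw+180)%360-180) if t[3]>-180 else -(t[3]-yw)
            f=min(1,.2/max(np.linalg.norm(d),1e-9),.15/max(np.abs(M.T@d).max(),1e-9),35/max(abs(a),1e-9))
            u=np.round(M.T@d*f/.15,3); tn=round(a*f/90,3)
            p=p+M@u*.15; yw=yw-tn*90
            print(list(u),tn,'->',np.round(p,3),round(yw,1))
            if f==1: break
    return
E
python3 - <<'E'
from h import *
plan((.2,.644,.33,-17.3),(.50,-.06,.33,-126.7))
E
```

```text
t 1.4 cur [  0.2006   0.6444   0.2265 -17.2915] F [ 0.3 -0.4  0.2] w 0.0879 0.0
[np.float64(-0.003), np.float64(0.004), np.float64(-0.69)] 0.0 -> [0.2   0.644 0.33 ] -17.3
[np.float64(0.85), np.float64(1.0), np.float64(0.0)] 0.313 -> [0.277 0.463 0.33 ] -45.5
[np.float64(1.0), np.float64(0.393), np.float64(0.0)] 0.256 -> [0.34  0.315 0.33 ] -68.5
[np.float64(1.0), np.float64(-0.028), np.float64(0.0)] 0.238 -> [0.399 0.177 0.33 ] -89.9
[np.float64(1.0), np.float64(-0.424), np.float64(0.0)] 0.259 -> [0.463 0.027 0.33 ] -113.2
[np.float64(0.434), np.float64(-0.454), np.float64(0.0)] 0.15 -> [ 0.5  -0.06  0.33] -126.7
```

Request:
send_rows(
  moves=[
    {"slide":[0,0,-0.69],"turn":0,"gripper":0.5},
    {"slide":[0,0,-0.69],"turn":0,"gripper":0.5},
    {"slide":[0,0,-0.69],"turn":0,"gripper":0.5},
    {"slide":[0.4,0.5,-0.69],"turn":0.1,"gripper":0.5},
    {"slide":[0.6,0.75,-0.69],"turn":0.2,"gripper":0.5},
  ],
  newtons=45,
)

```text
time_s: 1.82
tcp_pos: [0.2307, 0.5677, 0.3305]
eef_rot: [-179.9, 0.0, -31.8]
contact_force: [0.9, 0.5, -0.7]
gripper_width: 0.06
gripper_force: 0.0
```

Run:
```python
from h import *
plan((.50,-.06,.33,-126.7))
```

```text
t 1.82 cur [  0.2307   0.5677   0.3305 -31.8235] F [ 0.9  0.5 -0.7] w 0.06 0.0
[np.float64(1.0), np.float64(0.699), np.float64(0.001)] 0.282 -> [0.303 0.4   0.33 ] -57.2
[np.float64(1.0), np.float64(0.169), np.float64(0.001)] 0.235 -> [0.363 0.26  0.33 ] -78.4
[np.float64(1.0), np.float64(-0.205), np.float64(0.001)] 0.236 -> [0.423 0.119 0.33 ] -99.6
[np.float64(1.0), np.float64(-0.645), np.float64(0.0)] 0.276 -> [ 0.494 -0.045  0.33 ] -124.4
[np.float64(0.058), np.float64(-0.092), np.float64(0.0)] 0.025 -> [ 0.5  -0.06  0.33] -126.7
```

Request:
send_rows(
  moves=[
    {"slide":[1,0.7,0],"turn":0.28,"gripper":0.5},
    {"slide":[1,0.7,0],"turn":0.28,"gripper":0.5},
    {"slide":[1,0.7,0],"turn":0.28,"gripper":0.5},
    {"slide":[1,0.7,0],"turn":0.28,"gripper":0.5},
    {"slide":[1,0.7,0],"turn":0.28,"gripper":0.5},
  ],
)

```text
time_s: 2.23
tcp_pos: [0.3046, 0.3948, 0.331]
eef_rot: [-179.9, 0.0, -57.1]
contact_force: [0.9, 0.5, 0.6]
gripper_width: 0.044
gripper_force: 0.0
```

Request:
send_rows(
  moves=[
    {"slide":[1,0.17,0],"turn":0.24,"gripper":0.5},
    {"slide":[1,0.17,0],"turn":0.24,"gripper":0.5},
    {"slide":[1,0.17,0],"turn":0.24,"gripper":0.5},
    {"slide":[1,0.17,0],"turn":0.24,"gripper":0.5},
    {"slide":[1,0.17,0],"turn":0.24,"gripper":0.5},
  ],
)

```text
time_s: 2.65
tcp_pos: [0.3654, 0.2556, 0.3309]
eef_rot: [-179.9, 0.0, -78.6]
contact_force: [-0.4, -0.0, -0.6]
gripper_width: 0.0439
gripper_force: 0.0
```

Run:
```python
from h import *
plan((.50,-.06,.33,-126.7))
```

```text
t 2.65 cur [  0.3654   0.2556   0.3309 -78.5939] F [-0.4 -0.  -0.6] w 0.0439 0.0
[np.float64(1.0), np.float64(-0.207), np.float64(0.003)] 0.239 -> [0.426 0.115 0.33 ] -100.1
[np.float64(1.0), np.float64(-0.654), np.float64(0.003)] 0.279 -> [ 0.496 -0.05   0.33 ] -125.2
[np.float64(0.037), np.float64(-0.061), np.float64(-0.0)] 0.017 -> [ 0.5  -0.06  0.33] -126.7
```

Request:
send_rows(
  moves=[
    {"slide":[1,-0.21,0],"turn":0.24,"gripper":0.5},
    {"slide":[1,-0.21,0],"turn":0.24,"gripper":0.5},
    {"slide":[1,-0.21,0],"turn":0.24,"gripper":0.5},
    {"slide":[1,-0.21,0],"turn":0.24,"gripper":0.5},
    {"slide":[1,-0.21,0],"turn":0.24,"gripper":0.5},
  ],
)

```text
time_s: 3.07
tcp_pos: [0.4265, 0.1153, 0.3303]
eef_rot: [-180.0, -0.0, -100.2]
contact_force: [-0.0, 0.1, 0.6]
gripper_width: 0.0438
gripper_force: 0.0
```

Request:
send_rows(
  moves=[
    {"slide":[1,-0.65,0],"turn":0.295,"gripper":0.5},
    {"slide":[1,-0.65,0],"turn":0.295,"gripper":0.5},
    {"slide":[1,-0.65,0],"turn":0.295,"gripper":0.5},
    {"slide":[1,-0.65,0],"turn":0.295,"gripper":0.5},
    {"slide":[1,-0.65,0],"turn":0.295,"gripper":0.5},
  ],
)

```text
time_s: 3.48
tcp_pos: [0.4966, -0.0494, 0.3298]
eef_rot: [-180.0, -0.1, -127.0]
contact_force: [0.4, 0.8, 0.4]
gripper_width: 0.0438
gripper_force: 0.0
```

Run:
```python
from h import *
c=cap('wrist','w1.png'); print(c['origin'],c['attitude'])
look('wrist','scoop','scoop_mid','jar','tray','tray_floor','lid_front','plunger_top')
plan((.523,-.052,.26,-126.7))
np.save('w1.npy',c,allow_pickle=True)
```

```text
[ 0.45697452 -0.10243616  0.48771602] [1.65642798e+02 1.16151670e-02 1.43082141e+02]
wrist scoop 0.94 [0.163 0.284 0.014]
wrist scoop 0.8 [0.57  0.004 0.15 ]
wrist scoop_mid 0.91 [0.566 0.004 0.142]
wrist scoop_mid 0.76 [0.163 0.283 0.013]
wrist jar 0.66 [0.558 0.025 0.056]
wrist tray 0.58 [ 0.497 -0.322  0.004]
wrist tray_floor 0.97 [ 0.498 -0.323  0.002]
t 3.88 cur [ 4.952000e-01 -4.490000e-02  3.303000e-01 -1.264481e+02] F [1.1 0.1 0.2] w 0.0442 0.0
[np.float64(-0.072), np.float64(-0.177), np.float64(0.469)] 0.003 -> [ 0.523 -0.052  0.26 ] -126.7
```

View pics/w1.png

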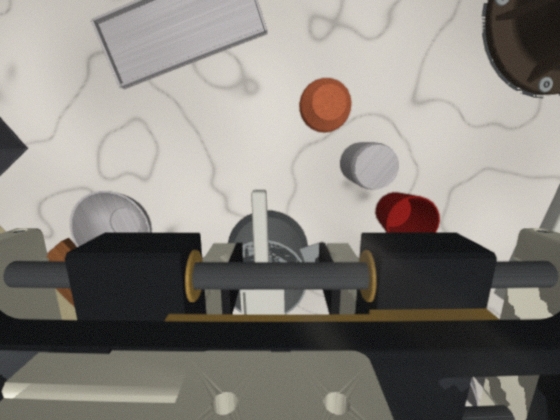

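The picture shows the scoop handle between the open fingers, from (253–267,190) down to (262,265). The tray is at upper left, with corners at (97,20), (124,87) and (267,32).

Run:
```python
from h import *
c=np.load('w1.npy',allow_pickle=True).item()
np.set_printoptions(precision=4,suppress=True)
p=back(c,[[253,191],[267,191],[252,264],[270,264]],.147);print(p)
m=(p[::2]+p[1::2])/2;m=(p[[0,2]]+p[[1,3]])/2;print(m,np.degrees(np.arctan2(*(m[1]-m[0])[[1,0]])))
t=back(c,[[97,20],[124,87],[267,32]],.018);print(t, (t[0]+t[2])/2, np.degrees(np.arctan2(*(t[1]-t[2])[[1,0]])),np.linalg.norm(t[1]-t[2]),np.linalg.norm(t[1]-t[0]))
for y in(-18,-20,-22):
  for C in([.477,-.327],[.485,-.33],[.47,-.33]):
    a=np.radians(y);M=np.array([[np.cos(a),-np.sin(a)],[np.sin(a),np.cos(a)]])
    P=np.c_[np.array([[-.12,-.05],[.12,-.05],[.12,.05],[-.12,.05]])@M.T+C,[.018]*4]
# fit tray pose to corners in all views
sc=cap('scene');sd=cap('side')
from scipy.optimize import least_squares
base=np.array([[-.12,-.05],[.12,-.05],[.12,.05],[-.12,.05]])
def cor(x):
    a=x[2];M=np.array([[np.cos(a),-np.sin(a)],[np.sin(a),np.cos(a)]]);return np.c_[base@M.T+x[:2],[.018]*4]
# refine corners in scene/side image: mask brightness edges via manual px
obs=[(sc,[[229,152],[160,184],[173,205],[240,171]]),(sd,[[304,320],[388,301],[377,284],[295,300]])]
for v in obs:
    # order: match nearest
    pass
def f(x):
    r=[]
    for cc,uv in [(obs[0][0],obs[0][1]),(obs[1][0],obs[1][1])]:
        q=proj(cc,cor(x)); uv=np.array(uv,float)
        r.append(np.concatenate([u-q[np.argmin(np.linalg.norm(q-u,axis=1))] for u in uv]))
    q=proj(c,cor(x)); r.append(np.concatenate([u-q[np.argmin(np.linalg.norm(q-u,axis=1))] for u in np.array([[97,20],[124,87],[267,32]],float)]))
    return np.concatenate(r)
s=least_squares(f,[.478,-.327,-.34],loss='soft_l1');print(s.x,np.degrees(s.x[2]),s.fun.round(1))
```

```text
[[ 0.5177 -0.0756  0.147 ]
 [ 0.5045 -0.0656  0.147 ]
 [ 0.5766 -0.003   0.147 ]
 [ 0.5584  0.0107  0.147 ]]
[[ 0.5111 -0.0706  0.147 ]
 [ 0.5675  0.0039  0.147 ]] 52.854325756363735
[[ 0.5668 -0.4015  0.018 ]
 [ 0.5987 -0.3096  0.018 ]
 [ 0.38   -0.2372  0.018 ]] [ 0.4734 -0.3194  0.018 ] -18.310168910008326 0.23038299169195833 0.097301625880676
[ 0.4752 -0.3212 -0.3279] -18.7885802379565 [ 4.4  3.8  0.7  2.7 -1.3  2.2 -0.6  3.1 -0.7  1.9 -0.1  0.2  4.9  6.
  1.9  7.2  5.5  0.5  4.2 -1.1 -2.1 -0.2]
```

Run:
```python
from h import *
plan((.522,-.057,.20,-127),(.522,-.057,.129,-127))
```

```text
t 3.98 cur [ 4.953000e-01 -4.510000e-02  3.304000e-01 -1.264599e+02] F [-0.6 -0.3 -0.1] w 0.0436 0.0
[np.float64(-0.042), np.float64(-0.191), np.float64(0.869)] 0.006 -> [ 0.522 -0.057  0.2  ] -127.0
[np.float64(-0.0), np.float64(0.0), np.float64(0.473)] 0.0 -> [ 0.522 -0.057  0.129] -127.0
```

Request:
send_rows(
  moves=[
    {"slide":[-0.042,-0.19,0],"turn":0.006,"gripper":0.5},
    {"slide":[-0.042,-0.19,0.25],"turn":0.006,"gripper":0.5},
    {"slide":[-0.042,-0.19,0.5],"turn":0.006,"gripper":0.5},
    {"slide":[-0.042,-0.19,0.7],"turn":0.006,"gripper":0.5},
    {"slide":[-0.042,-0.19,0.87],"turn":0.006,"gripper":0.5},
  ],
)

```text
time_s: 4.4
tcp_pos: [0.5211, -0.0574, 0.1974]
eef_rot: [179.9, -0.0, -127.1]
contact_force: [0.3, 0.5, 0.4]
gripper_width: 0.0437
gripper_force: 0.0
```

Request:
send_rows(
  moves=[
    {"slide":[0,0,0.15],"turn":0,"gripper":0.5},
    {"slide":[0,0,0.25],"turn":0,"gripper":0.5},
    {"slide":[0,0,0.35],"turn":0,"gripper":0.5},
    {"slide":[0,0,0.43],"turn":0,"gripper":0.5},
    {"slide":[0,0,0.47],"turn":0,"gripper":0.5},
  ],
)

```text
time_s: 4.82
tcp_pos: [0.5212, -0.0574, 0.1276]
eef_rot: [179.9, -0.1, -127.1]
contact_force: [0.3, -0.2, -0.0]
gripper_width: 0.0437
gripper_force: 0.0
```

Run:
```python
from h import *
plan((.522,-.057,.129,-127))
a=cap('scene')['img'];b=cap('side')['img'];w=cap('wrist')['img']
f=lambda i:cv2.resize(i,(390,292),interpolation=cv2.INTER_CUBIC)
cv2.imwrite('pics/g1.png',np.vstack([np.hstack([f(a[160:292,170:346]),f(b[120:252,200:376])]),np.hstack([f(w),f(w[150:330,140:380])])])[:,:,::-1])
```

```text
t 4.82 cur [ 5.212000e-01 -5.740000e-02  1.276000e-01 -1.270543e+02] F [ 0.3 -0.2 -0. ] w 0.0437 0.0
[np.float64(-0.005), np.float64(-0.002), np.float64(-0.009)] -0.001 -> [ 0.522 -0.057  0.129] -127.0
```

View pics/g1.png

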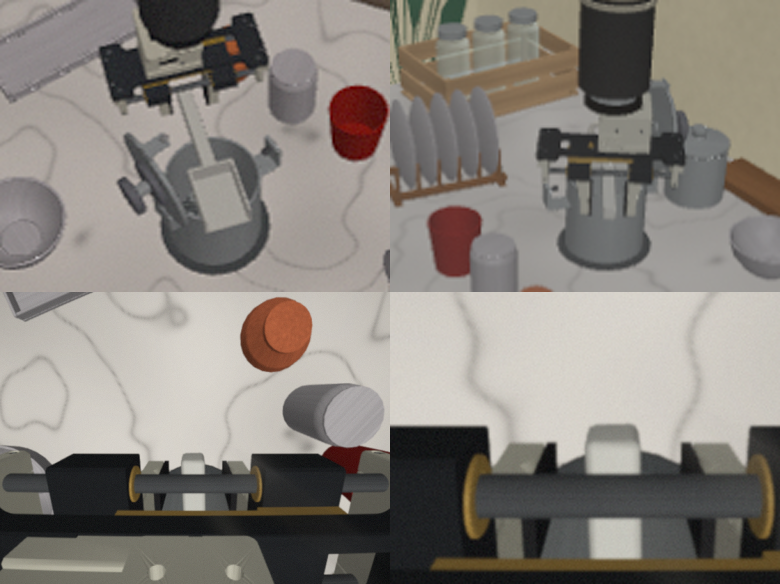

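The handle sits centred between the fingers (lower-right panel, about (612,500)), and nothing is touching. I'll grip it.

Request:
send_rows(
  moves=[
    {"slide":[0,0,0],"turn":0,"gripper":0},
    {"slide":[0,0,0],"turn":0,"gripper":0},
    {"slide":[0,0,0],"turn":0,"gripper":0},
    {"slide":[0,0,0],"turn":0,"gripper":0},
    {"slide":[0,0,0],"turn":0,"gripper":0},
  ],
  newtons=50,
)

```text
time_s: 5.38
tcp_pos: [0.5222, -0.0579, 0.1295]
eef_rot: [-180.0, 0.0, -127.1]
contact_force: [1.5, -1.8, 1.3]
gripper_width: 0.0178
gripper_force: 49.9
```

Request:
send_rows(
  moves=[
    {"slide":[0,0,0],"turn":0,"gripper":0},
    {"slide":[0,0,-0.07],"turn":0,"gripper":0},
    {"slide":[0,0,-0.14],"turn":0,"gripper":0},
    {"slide":[0,0,-0.22],"turn":0,"gripper":0},
    {"slide":[0,0,-0.3],"turn":0,"gripper":0},
  ],
)

```text
time_s: 5.8
tcp_pos: [0.5221, -0.058, 0.1755]
eef_rot: [-180.0, 0.0, -127.1]
contact_force: [0.9, -0.2, -1.0]
gripper_width: 0.0171
gripper_force: 49.9
```

Run:
```python
from h import *
cap('scene');cap('side');look('scene','scoop');look('side','scoop')
plan((.522,-.057,.28,-127),(.40,-.27,.28,-198.6))
```

```text
scene scoop 0.97 [0.217 0.341 0.014]
scene scoop 0.75 [0.595 0.044 0.179]
side scoop 0.76 [ 0.242 -0.337  0.015]
side scoop 0.44 [ 0.537 -0.034  0.195]
t 6.0 cur [ 5.221000e-01 -5.780000e-02  1.746000e-01 -1.271121e+02] F [ 0.  -0.1 -1.4] w 0.0178 49.9
[np.float64(-0.004), np.float64(0.004), np.float64(-0.702)] -0.001 -> [ 0.522 -0.057  0.28 ] -127.0
[np.float64(0.794), np.float64(-0.101), np.float64(-0.0)] 0.389 -> [ 0.462 -0.161  0.28 ] -162.0
[np.float64(0.593), np.float64(-0.538), np.float64(-0.0)] 0.389 -> [ 0.403 -0.265  0.28 ] -197.0
[np.float64(0.008), np.float64(-0.035), np.float64(-0.0)] 0.017 -> [ 0.4  -0.27  0.28] -198.6
```

Request:
send_rows(
  moves=[
    {"slide":[0,0,-0.17],"turn":0,"gripper":0},
    {"slide":[0,0,-0.34],"turn":0,"gripper":0},
    {"slide":[0,0,-0.51],"turn":0,"gripper":0},
    {"slide":[0,0,-0.68],"turn":0,"gripper":0},
    {"slide":[0,0,-0.83],"turn":0,"gripper":0},
  ],
)

```text
time_s: 6.42
tcp_pos: [0.5217, -0.058, 0.2996]
eef_rot: [180.0, -0.0, -127.1]
contact_force: [0.7, 0.9, -0.5]
gripper_width: 0.0174
gripper_force: 49.9
```

Request:
send_rows(
  moves=[
    {"slide":[0.15,0,0],"turn":0.05,"gripper":0},
    {"slide":[0.35,0,0],"turn":0.12,"gripper":0},
    {"slide":[0.55,-0.05,0],"turn":0.19,"gripper":0},
    {"slide":[0.75,-0.1,0],"turn":0.26,"gripper":0},
    {"slide":[0.8,-0.1,0],"turn":0.33,"gripper":0},
  ],
)

```text
time_s: 6.83
tcp_pos: [0.4596, -0.165, 0.298]
eef_rot: [180.0, -0.1, -157.2]
contact_force: [-0.7, 0.3, -0.4]
gripper_width: 0.0175
gripper_force: 49.9
```

Run:
```python
from h import *
cap('wrist');look('wrist','tray_floor','tray');plan((.40,-.27,.28,-198.6))
```

```text
wrist tray_floor 0.58 [ 0.469 -0.326  0.003]
wrist tray 0.83 [ 0.468 -0.324  0.002]
t 6.98 cur [   0.461    -0.1631    0.2981 -156.7998] F [-0.5 -0.4 -0.3] w 0.0173 49.9
[np.float64(0.548), np.float64(-0.414), np.float64(0.101)] 0.389 -> [ 0.41  -0.253  0.283] -191.8
[np.float64(0.041), np.float64(-0.127), np.float64(0.019)] 0.075 -> [ 0.4  -0.27  0.28] -198.6
```

Request:
send_rows(
  moves=[
    {"slide":[0.15,-0.1,0],"turn":0.07,"gripper":0},
    {"slide":[0.3,-0.2,0],"turn":0.14,"gripper":0},
    {"slide":[0.45,-0.3,0.05],"turn":0.22,"gripper":0},
    {"slide":[0.52,-0.4,0.1],"turn":0.3,"gripper":0},
    {"slide":[0.54,-0.42,0.1],"turn":0.37,"gripper":0},
  ],
)

```text
time_s: 7.4
tcp_pos: [0.411, -0.2532, 0.2818]
eef_rot: [180.0, -0.1, 169.7]
contact_force: [-0.2, -0.0, -0.6]
gripper_width: 0.0175
gripper_force: 49.9
```

Run:
```python
from h import *
print(get_state()['eef_rot'])
for n in('scene','side','wrist'):
    c=cap(n,'t_%s.png'%n); np.save('t_%s.npy'%n,c,allow_pickle=True); look(n,'tray_floor','tray')
a,b,w=[cv2.imread('pics/t_%s.png'%n) for n in('scene','side','wrist')]
f=lambda i:cv2.resize(i,(400,300),interpolation=cv2.INTER_CUBIC)
cv2.imwrite('pics/t1.png',np.vstack([np.hstack([f(a[130:220,140:260]),f(b[255:345,280:400])]),np.hstack([f(w),f(w[0:210,140:420])])]))
plan((.40,-.27,.28,161.4))
```

```text
[ 1.79978335e+02 -1.47035597e-01  1.69696108e+02]
scene tray_floor 0.93 [ 0.481 -0.328  0.002]
scene tray 0.7 [ 0.477 -0.328  0.006]
scene tray 0.69 [0.697 0.004 0.203]
side tray_floor 0.64 [ 0.473 -0.325  0.004]
side tray 0.8 [ 0.473 -0.321  0.005]
wrist tray_floor 0.55 [ 0.419 -0.308  0.   ]
wrist tray 0.75 [ 0.416 -0.303 -0.001]
t 7.85 cur [  0.4124  -0.2519   0.2837 170.0637] F [-0.3  0.6 -1. ] w 0.0175 49.9
[np.float64(0.06), np.float64(-0.133), np.float64(0.025)] 0.096 -> [ 0.4  -0.27  0.28] 161.4
```

View pics/t1.png

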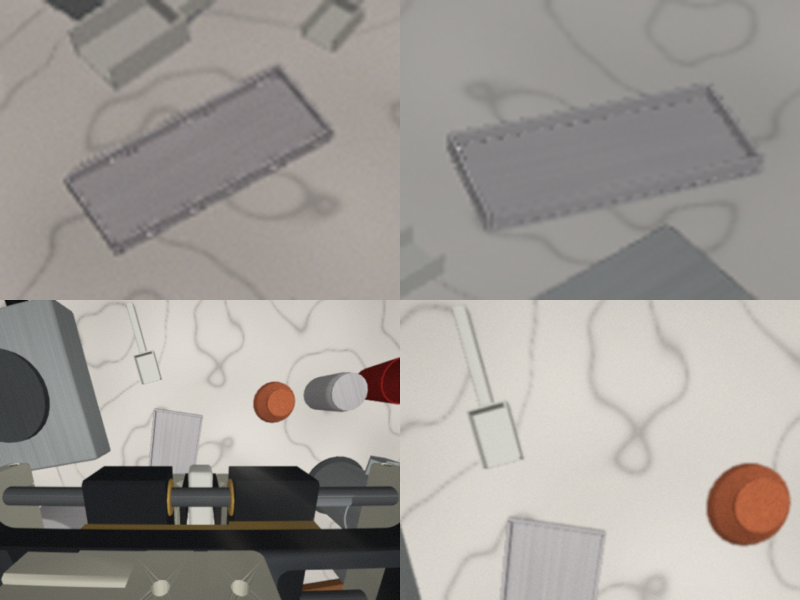

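Run:
```python
from h import *
from scipy.optimize import least_squares
L=lambda n:np.load('t_%s.npy'%n,allow_pickle=True).item()
k=120/400
obs=[(L('scene'),np.array([[278,68],[332,133],[118,250],[66,182]])*k+[140,130]),(L('side'),(np.array([[449,133],[710,87],[760,155],[487,216]])-[400,0])*k+[280,255]),(L('wrist'),np.array([[218.4,152.6],[284.2,161.7]]))]
base=np.array([[-.12,-.05],[.12,-.05],[.12,.05],[-.12,.05]])
def cor(x):
    a=x[2];M=np.array([[np.cos(a),-np.sin(a)],[np.sin(a),np.cos(a)]]);return np.c_[base@M.T+x[:2],[.018]*4]
def res(x,o):
    r=[]
    for cc,uv in o:
        q=proj(cc,cor(x)); r.append(np.concatenate([u-q[np.argmin(np.linalg.norm(q-u,axis=1))] for u in uv]))
    return np.concatenate(r)
for o in(obs,obs[:1],obs[1:2]):
    s=least_squares(res,[.476,-.325,-.33],args=(o,));print(s.x[:2],np.degrees(s.x[2]),s.fun.round(1))
```

```text
[ 0.47772286 -0.32176263] -17.808276894597245 [-0.   2.1 -0.3  2.2  1.2  1.4  1.1  2.3  0.8  1.8  0.7  3.7 -0.8  1.4
 -0.1  1.5  1.8  0.2 -1.7 -0.5]
[ 0.48252134 -0.31520732] -17.32185529852245 [-0.3  0.4 -0.8  0.5  0.5 -0.8  0.7  0.1]
[ 0.47282172 -0.32792323] -18.454189900988265 [ 0.9  0.2 -0.   1.7 -1.3 -0.9  0.4 -0.4]
```

Run:
```python
from h import *
L=lambda n:np.load('t_%s.npy'%n,allow_pickle=True).item()
np.set_printoptions(precision=3,suppress=True)
c=L('side')
for z in(0,.06,.1): print(z,back(c,[[358,326],[267,385],[437,390]],z),back(L('scene'),[[181,130],[235,95],[125,100]],z))
plan((.397,-.297,.12,162),(.397,-.297,.02,162))
```

```text
0 [[ 0.454 -0.417  0.   ]
 [ 0.159 -0.437  0.   ]
 [ 0.465 -0.671  0.   ]] [[ 0.362 -0.513  0.   ]
 [ 0.123 -0.471  0.   ]
 [ 0.377 -0.768  0.   ]]
0.06 [[ 0.408 -0.455  0.06 ]
 [ 0.135 -0.474  0.06 ]
 [ 0.419 -0.691  0.06 ]] [[ 0.396 -0.468  0.06 ]
 [ 0.167 -0.428  0.06 ]
 [ 0.41  -0.712  0.06 ]]
0.1 [[ 0.378 -0.481  0.1  ]
 [ 0.119 -0.498  0.1  ]
 [ 0.388 -0.705  0.1  ]] [[ 0.419 -0.438  0.1  ]
 [ 0.197 -0.399  0.1  ]
 [ 0.432 -0.675  0.1  ]]
t 7.85 cur [  0.412  -0.252   0.284 170.064] F [-0.3  0.6 -1. ] w 0.0175 49.9
[np.float64(0.045), np.float64(-0.288), np.float64(1.0)] 0.082 -> [ 0.398 -0.293  0.134] 162.7
[np.float64(0.001), np.float64(-0.026), np.float64(0.091)] 0.008 -> [ 0.397 -0.297  0.12 ] 162.0
[np.float64(-0.0), np.float64(-0.0), np.float64(0.667)] -0.0 -> [ 0.397 -0.297  0.02 ] 162.0
```

Request:
send_rows(
  moves=[
    {"slide":[0.048,-0.314,0.1],"turn":0.06,"gripper":0},
    {"slide":[0.048,-0.314,0.3],"turn":0.09,"gripper":0},
    {"slide":[0.048,-0.314,0.55],"turn":0.09,"gripper":0},
    {"slide":[0.048,-0.314,0.8],"turn":0.09,"gripper":0},
    {"slide":[0.048,-0.314,1],"turn":0.09,"gripper":0},
  ],
)

```text
time_s: 8.27
tcp_pos: [0.3958, -0.2972, 0.1314]
eef_rot: [180.0, -0.0, 161.8]
contact_force: [0.1, -0.6, -0.7]
gripper_width: 0.0173
gripper_force: 49.9
```

Request:
send_rows(
  moves=[
    {"slide":[0,0,0.15],"turn":0,"gripper":0},
    {"slide":[0,0,0.3],"turn":0,"gripper":0},
    {"slide":[0,0,0.42],"turn":0,"gripper":0},
    {"slide":[0,0,0.5],"turn":0,"gripper":0},
    {"slide":[0,0,0.53],"turn":0,"gripper":0},
  ],
)

```text
time_s: 8.68
tcp_pos: [0.3958, -0.2969, 0.0522]
eef_rot: [-180.0, -0.2, 161.9]
contact_force: [-0.8, 0.2, -0.8]
gripper_width: 0.0178
gripper_force: 49.9
```

Run:
```python
from h import *
a=cap('scene')['img'];b=cap('side')['img']
f=lambda i:cv2.resize(i,(400,400),interpolation=cv2.INTER_CUBIC)
cv2.imwrite('pics/p1.png',np.hstack([f(a[115:225,145:255]),f(b[245:355,285:395])])[:,:,::-1])
plan((.397,-.297,.02,162))
```

```text
t 8.78 cur [ 3.964000e-01 -2.973000e-01  5.360000e-02  1.618622e+02] F [-0.4  0.3 -0.6] w 0.0177 49.9
[np.float64(-0.003), np.float64(0.003), np.float64(0.224)] -0.002 -> [ 0.397 -0.297  0.02 ] 162.0
```

View pics/p1.png

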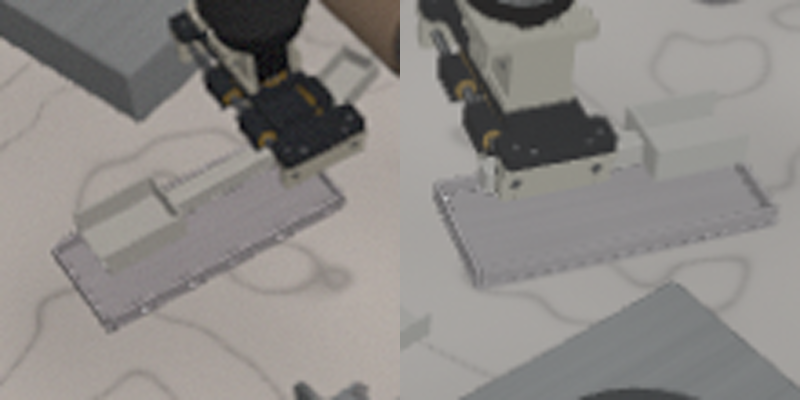

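Run:
```python
from h import *
sc=cap('scene');sd=cap('side')
s=get_state();p=s['tcp_pos'];a=np.radians(s['eef_rot'][2]-180);print(p)
for off in(.1045,.1095,.1145):
    M=np.array([[np.cos(a),-np.sin(a)],[np.sin(a),np.cos(a)]])
    o=p[:2]+M@[off,0]
    B=lambda z:np.c_[np.array([[0,.028],[.075,.028],[.075,-.028],[0,-.028]])@M.T+o,[z]*4]
    z=p[2]-.003
    print(off,'scene',((proj(sc,B(z+.028))-[145,115])*3.636).round(0).tolist(),'side',((proj(sd,B(z+.028))-[285,245])*3.636+[400,0]).round(0).tolist())
```

```text
[ 0.39734149 -0.29767523  0.05482106]
0.1045 scene [[183.0, 205.0], [104.0, 246.0], [72.0, 202.0], [150.0, 162.0]] side [[625.0, 98.0], [715.0, 81.0], [749.0, 127.0], [656.0, 146.0]]
0.1095 scene [[178.0, 207.0], [99.0, 249.0], [66.0, 205.0], [145.0, 165.0]] side [[631.0, 97.0], [721.0, 80.0], [755.0, 126.0], [662.0, 145.0]]
0.1145 scene [[173.0, 210.0], [93.0, 252.0], [61.0, 208.0], [140.0, 167.0]] side [[637.0, 96.0], [726.0, 79.0], [761.0, 125.0], [669.0, 144.0]]
```

Request:
send_rows(
  moves=[
    {"slide":[-0.033,0,0],"turn":0,"gripper":0},
    {"slide":[-0.033,0,0.06],"turn":0,"gripper":0},
    {"slide":[-0.033,0,0.12],"turn":0,"gripper":0},
    {"slide":[-0.033,0,0.18],"turn":0,"gripper":0},
    {"slide":[-0.033,0,0.22],"turn":0,"gripper":0},
  ],
)

```text
time_s: 9.3
tcp_pos: [0.4006, -0.2989, 0.0196]
eef_rot: [180.0, -0.1, 161.8]
contact_force: [-0.4, -0.1, -1.2]
gripper_width: 0.0174
gripper_force: 49.9
```

Request:
send_rows(
  moves=[
    {"slide":[0,0,0.01],"turn":0,"gripper":0},
    {"slide":[0,0,0.02],"turn":0,"gripper":0},
    {"slide":[0,0,0.03],"turn":0,"gripper":0},
    {"slide":[0,0,0.035],"turn":0,"gripper":0},
    {"slide":[0,0,0.04],"turn":0,"gripper":0},
  ],
)

```text
time_s: 9.72
tcp_pos: [0.4015, -0.2992, 0.0152]
eef_rot: [-180.0, 0.0, 161.8]
contact_force: [-0.9, -0.6, -1.2]
gripper_width: 0.0174
gripper_force: 49.9
```

Request:
send_rows(
  moves=[
    {"slide":[0,0,0.01],"turn":0,"gripper":0},
    {"slide":[0,0,0.015],"turn":0,"gripper":0},
    {"slide":[0,0,0.02],"turn":0,"gripper":0},
    {"slide":[0,0,0.025],"turn":0,"gripper":0},
    {"slide":[0,0,0.03],"turn":0,"gripper":0},
  ],
)

```text
time_s: 10.13
tcp_pos: [0.4013, -0.2991, 0.0106]
eef_rot: [180.0, 0.0, 161.8]
contact_force: [0.8, 0.3, -1.1]
gripper_width: 0.0178
gripper_force: 49.9
```

Run:
```python
from h import *
a=cap('scene')['img'];b=cap('side')['img']
f=lambda i:cv2.resize(i,(400,400),interpolation=cv2.INTER_CUBIC)
cv2.imwrite('pics/p2.png',np.hstack([f(a[125:215,150:240]),f(b[255:345,300:390])])[:,:,::-1])
plan((.397,-.297,.02,162))
```

```text
t 10.23 cur [ 4.012000e-01 -2.991000e-01  1.050000e-02  1.617892e+02] F [-0.5 -0.  -0.8] w 0.0177 49.9
[np.float64(0.031), np.float64(0.005), np.float64(-0.064)] -0.002 -> [ 0.397 -0.297  0.02 ] 162.0
```

View pics/p2.png

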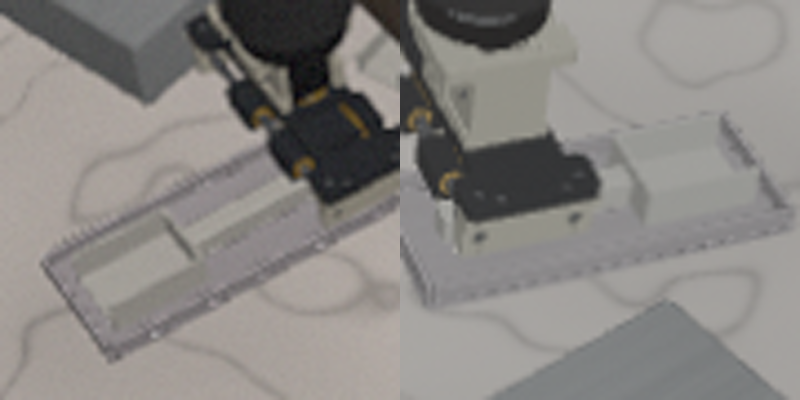

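The bowl sits inside the tray walls in both views, at scene crop (135,265) and side crop (690,165). I'll creep down until it touches.

Request:
send_rows(
  moves=[
    {"slide":[0,0,0.006],"turn":0,"gripper":0},
    {"slide":[0,0,0.01],"turn":0,"gripper":0},
    {"slide":[0,0,0.013],"turn":0,"gripper":0},
    {"slide":[0,0,0.016],"turn":0,"gripper":0},
    {"slide":[0,0,0.018],"turn":0,"gripper":0},
  ],
)

```text
time_s: 10.65
tcp_pos: [0.4013, -0.2991, 0.0085]
eef_rot: [-180.0, 0.0, 161.8]
contact_force: [-3.1, 3.5, 14.2]
gripper_width: 0.0175
gripper_force: 49.9
```

Request:
send_rows(
  moves=[
    {"slide":[0,0,-0.003],"turn":0,"gripper":0},
    {"slide":[0,0,-0.003],"turn":0,"gripper":0.3},
    {"slide":[0,0,-0.003],"turn":0,"gripper":0.3},
    {"slide":[0,0,-0.003],"turn":0,"gripper":0.35},
    {"slide":[0,0,-0.003],"turn":0,"gripper":0.35},
  ],
  newtons=20,
)

```text
time_s: 11.07
tcp_pos: [0.4013, -0.2991, 0.0082]
eef_rot: [-180.0, -0.0, 161.8]
contact_force: [-0.6, -0.1, 0.2]
gripper_width: 0.0296
gripper_force: 0.0
```

Request:
send_rows(
  moves=[
    {"slide":[0,0,-0.1],"turn":0,"gripper":0.35},
    {"slide":[0,0,-0.25],"turn":0,"gripper":0.35},
    {"slide":[0,0,-0.45],"turn":0,"gripper":0.3},
    {"slide":[0,0,-0.7],"turn":0,"gripper":0},
    {"slide":[0,0,-1],"turn":0,"gripper":0},
  ],
)

```text
time_s: 11.48
tcp_pos: [0.4001, -0.2987, 0.1555]
eef_rot: [180.0, -0.2, 161.8]
contact_force: [1.6, -0.3, -0.7]
gripper_width: 0.0183
gripper_force: 0.0
```

Run:
```python
from h import *
a=cap('scene');b=cap('side')
np.save('l_scene.npy',a,allow_pickle=True);np.save('l_side.npy',b,allow_pickle=True)
f=lambda i:cv2.resize(i,(390,292),interpolation=cv2.INTER_CUBIC)
a=a['img'];b=b['img']
cv2.imwrite('pics/p3.png',np.vstack([np.hstack([f(a[130:220,140:260]),f(b[255:345,280:400])]),np.hstack([f(a[200:290,205:325]),f(b[145:235,255:375])])])[:,:,::-1])
look('scene','lid_front','plunger_top');look('side','lid_front','plunger_top')
plan((.397,-.297,.02,162))
```

```text
scene lid_front 0.59 [0.675 0.014 0.216]
scene plunger_top 0.43 [0.693 0.002 0.201]
side lid_front 0.21 [0.46  0.302 0.087]
t 11.78 cur [ 4.006000e-01 -2.988000e-01  1.542000e-01  1.617792e+02] F [-0.1 -0.2  0.1] w 0.001 0.0
[np.float64(0.027), np.float64(0.004), np.float64(0.895)] -0.002 -> [ 0.397 -0.297  0.02 ] 162.0
```

View pics/p3.png

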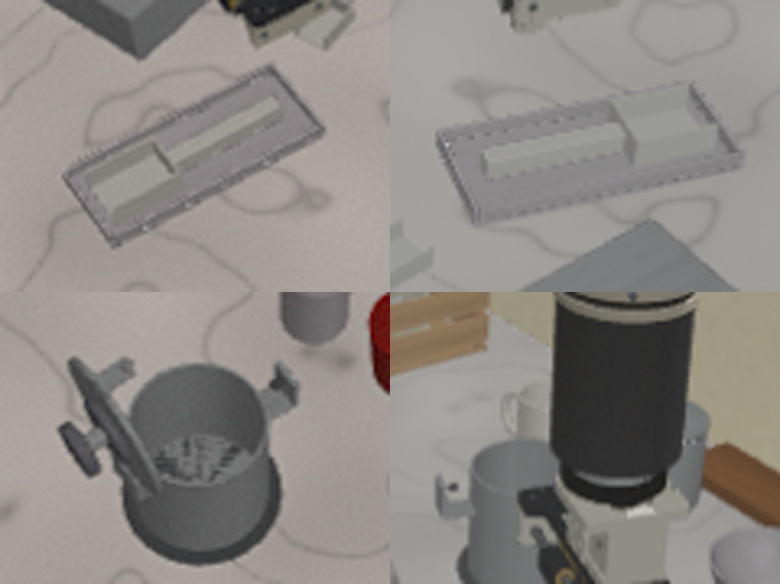

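The scoop lies flat in the tray, at (180,155) in the scene panel and (600,135) in the side panel. The jar mouth is clear and the lid is still open. Next I'll fit the jar's pose and the lid angle.

```bash
cat > jar.py <<'E'
from h import *
from scipy.optimize import least_squares
sc=np.load('l_scene.npy',allow_pickle=True).item();sd=np.load('l_side.npy',allow_pickle=True).item()
S=lambda u,v:(u/3.25+205,(v-292)/3.25+200)
D=lambda u,v:((u-400)/3.636+255,v/3.636+145)
ph=np.linspace(0,2*np.pi,90)
def W(x,P):
    a=x[2];P=np.array(P,float).reshape(-1,3);M=np.array([[np.cos(a),-np.sin(a)],[np.sin(a),np.cos(a)]])
    return np.c_[P[:,:2]@M.T+x[:2],P[:,2]]
def L(th,r,n,y=0):
    r,n,y=np.broadcast_arrays(np.asarray(r,float),n,y)
    return np.c_[66-r*np.cos(th)+n*np.sin(th),y,128+r*np.sin(th)+n*np.cos(th)]
def model(x):
    foot=W(x,np.c_[.072*np.cos(ph),.072*np.sin(ph),0*ph+.002])
    rim=W(x,np.c_[.06*np.cos(ph),.06*np.sin(ph),0*ph+.125])
    disc=W(x,L(x[3],66+64*np.cos(ph),3,64*np.sin(ph))/1000)
    head=W(x,L(x[3],66+24*np.cos(ph),36,24*np.sin(ph))/1000)
    catch=W(x,[[-.093,0,.12]])
    s=[proj(sc,k)+[0,x[4]] for k in(foot,rim,disc,head,catch)];d=[proj(sd,k)+[0,x[5]] for k in(foot,rim,disc,head,catch)]
    return s,d
def res(x):
    s,d=model(x)
    o=lambda u,v,f:f(u,v)
    r=[s[0][:,0].min()-S(122,0)[0],s[0][:,0].max()-S(281,0)[0],s[0][:,1].max()-S(0,563)[1],s[1][:,0].max()-S(270,0)[0],s[1][:,1].min()-S(0,362)[1],
     s[2][:,0].min()-S(67,0)[0],s[2][:,1].min()-S(0,356)[1],s[2][:,0].max()-S(160,0)[0],
     *(s[3].mean(0)-S(82,449)),*(s[4][0]-S(288,370)),
     d[0][:,0].min()-D(475,0)[0],d[0][:,0].max()-D(627,0)[0],d[0][:,1].max()-D(0,352)[1],d[1][:,0].min()-D(488,0)[0],d[1][:,0].max()-D(622,0)[0],d[1][:,1].min()-D(0,168)[1],d[1][:,1].max()-D(0,222)[1],
     d[2][:,0].min()-D(610,0)[0],d[2][:,0].max()-D(668,0)[0],d[2][:,1].min()-D(0,48)[1],
     d[3][:,0].max()-D(690,0)[0],d[3][:,1].mean()-D(0,117)[1],*(d[4][0]-D(460,207))]
    return np.array(r)
if __name__=='__main__':
    s=least_squares(res,[.584,.03,-.38,1.6,1,1],loss='soft_l1')
    print(s.x.round(4),'yaw',np.degrees(s.x[2]).round(1));print(res(s.x).round(1))
    np.save('jar.npy',s.x)
E
python3 jar.py
```

```text
[ 0.5935  0.0394 -0.3192  1.6781 -2.0857  1.9747] yaw -18.3
[-0.3  0.5  0.4 -0.1 -0.6  0.6  0.3  0.1 -0.9 -0.1  0.1 -0.1 -0.   0.1
 -0.1  0.5  0.2 -1.5  1.7  0.8  0.4 -0.7 -1.5 -0.1 -0.8  1.3]
```

Run:
```python
from jar import *
for b in((0,0),(1.5,1.5),(0.7,.7)):
    s=least_squares(lambda y:res([*y,*b]),[.584,.03,-.38,1.6],loss='soft_l1');print(b,s.x.round(4),np.degrees(s.x[2]).round(1),round(s.cost,1));print(res([*s.x,*b]).round(1))
```

```text
(0, 0) [ 0.5883  0.0345 -0.318   1.6854] -18.2 6.9
[-0.4  0.2  0.2 -0.4 -0.7  0.2  0.3 -0.2 -1.2 -0.2 -0.2 -0.2 -0.5 -0.2
 -0.9  0.1 -0.1 -2.5  0.8  0.5  0.3 -1.8 -1.6 -1.1 -1.3  0.4]
(1.5, 1.5) [ 0.5866  0.0326 -0.3152  1.6677] -18.1 8.0
[-0.6  0.   0.9 -0.6  0.1  0.6  0.6 -0.  -1.   0.1 -0.5  0.5 -0.6 -0.2
  1.1  0.  -0.1 -0.7  2.7  0.2 -0.2  0.  -1.9  0.5 -1.4  2.4]
(0.7, 0.7) [ 0.5874  0.0336 -0.3181  1.6786] -18.2 6.1
[-0.5  0.2  0.5 -0.5 -0.3  0.4  0.4 -0.2 -1.1 -0.1 -0.3  0.1 -0.5 -0.2
  0.   0.  -0.1 -1.6  1.7  0.4  0.1 -0.9 -1.7 -0.3 -1.4  1.3]
```

Request:
send_rows(
  moves=[
    {"slide":[-0.1,0.1,-0.25],"turn":0,"gripper":0},
    {"slide":[-0.2,0.25,-0.5],"turn":0,"gripper":0},
    {"slide":[-0.35,0.4,-0.7],"turn":0,"gripper":0},
    {"slide":[-0.48,0.55,-0.9],"turn":0,"gripper":0},
    {"slide":[-0.6,0.7,-1],"turn":0,"gripper":0},
  ],
  newtons=20,
)

```text
time_s: 12.2
tcp_pos: [0.5203, -0.2273, 0.3065]
eef_rot: [-180.0, 0.0, 161.8]
contact_force: [0.8, -0.2, 0.4]
gripper_width: 0.0007
gripper_force: 0.0
```

Request:
send_rows(
  moves=[
    {"slide":[-0.15,0.2,-0.05],"turn":0,"gripper":0},
    {"slide":[-0.3,0.4,-0.1],"turn":0,"gripper":0},
    {"slide":[-0.45,0.6,-0.17],"turn":0,"gripper":0},
    {"slide":[-0.6,0.8,-0.17],"turn":0,"gripper":0},
    {"slide":[-0.72,1,-0.17],"turn":0,"gripper":0},
  ],
)

```text
time_s: 12.62
tcp_pos: [0.6707, -0.1175, 0.3285]
eef_rot: [-179.9, -0.1, 161.8]
contact_force: [0.7, 0.3, 0.1]
gripper_width: 0.0007
gripper_force: 0.0
```

```bash
cat >> h.py <<'E'
def jf(th=None,off=10):
    s=get_state();d=s['tcp_pos'][:2]-[.5875,.0335];a=np.radians(-18.2)
    j=np.array([d@[np.cos(a),np.sin(a)],d@[-np.sin(a),np.cos(a)],s['tcp_pos'][2]])*1000
    print('t',round(s['time_s'],2),'jar-frame mm',j.round(1),'yaw',s['eef_rot'][2].round(2),'F',s['contact_force'].round(1))
    for t in th or []:
        x=66-118*np.cos(t)+6*np.sin(t)+off;z=128+118*np.sin(t)+6*np.cos(t)
        print(t,'target',round(x,1),round(z,1),'slide',np.round([-(x-j[0])/150,-j[1]/150,-(z-j[2])/150],3))
    return j
E
python3 - <<'E'
from h import *
jf([1.68,1.5,1.3,1.1,.9,.7,.5,.35,.2,.1,0])
cap('scene');look('scene','lid_front','plunger_top')
E
```

```text
t 12.62 jar-frame mm [ 126.2 -117.5  328.5] yaw 161.79 F [0.7 0.3 0.1]
1.68 target 94.8 244.6 slide [0.209 0.783 0.559]
1.5 target 73.6 246.1 slide [0.35  0.783 0.549]
1.3 target 50.2 243.3 slide [0.507 0.783 0.568]
1.1 target 27.8 235.9 slide [0.656 0.783 0.618]
0.9 target 7.3 224.2 slide [0.792 0.783 0.696]
0.7 target -10.4 208.6 slide [0.911 0.783 0.8  ]
0.5 target -24.7 189.8 slide [1.006 0.783 0.925]
0.35 target -32.8 174.1 slide [1.06  0.783 1.03 ]
0.2 target -38.5 157.3 slide [1.098 0.783 1.141]
0.1 target -40.8 145.8 slide [1.113 0.783 1.219]
0 target -42.0 134.0 slide [1.121 0.783 1.297]
scene lid_front 0.61 [0.675 0.016 0.216]
scene plunger_top 0.47 [ 0.41  -0.319  0.004]
scene plunger_top 0.41 [0.598 0.026 0.08 ]
```

Request:
send_rows(
  moves=[
    {"slide":[0,0.25,0],"turn":0,"gripper":0},
    {"slide":[0,0.5,0],"turn":0,"gripper":0},
    {"slide":[0,0.78,0],"turn":0,"gripper":0},
    {"slide":[0,0.78,0.2],"turn":0,"gripper":0},
    {"slide":[0,0.78,0.35],"turn":0,"gripper":0},
  ],
)

```text
time_s: 13.18
tcp_pos: [0.7055, -0.0057, 0.2757]
eef_rot: [-180.0, -0.1, 161.9]
contact_force: [-0.0, 0.2, -1.5]
gripper_width: 0.0004
gripper_force: 0.0
```

Request:
send_rows(
  moves=[
    {"slide":[0,0,0.1],"turn":0,"gripper":0},
    {"slide":[0,0,0.2],"turn":0,"gripper":0},
    {"slide":[0,0,0.23],"turn":0,"gripper":0},
    {"slide":[0.07,0,0.23],"turn":0,"gripper":0},
    {"slide":[0.13,0,0.23],"turn":0,"gripper":0},
  ],
)

```text
time_s: 13.6
tcp_pos: [0.6862, -0.0023, 0.2423]
eef_rot: [-179.9, -0.1, 161.7]
contact_force: [-0.8, -0.2, -0.1]
gripper_width: 0.0001
gripper_force: 0.0
```

Run:
```python
from h import *
jf([1.68,1.5,1.3,1.1,.9,.7,.5,.35,.2,.1,0])
```

```text
t 13.6 jar-frame mm [105.   -3.2 242.3] yaw 161.74 F [-0.8 -0.2 -0.1]
1.68 target 94.8 244.6 slide [ 0.068  0.021 -0.015]
1.5 target 73.6 246.1 slide [ 0.209  0.021 -0.025]
1.3 target 50.2 243.3 slide [ 0.365  0.021 -0.007]
1.1 target 27.8 235.9 slide [0.514 0.021 0.043]
0.9 target 7.3 224.2 slide [0.651 0.021 0.121]
0.7 target -10.4 208.6 slide [0.769 0.021 0.225]
0.5 target -24.7 189.8 slide [0.864 0.021 0.35 ]
0.35 target -32.8 174.1 slide [0.918 0.021 0.455]
0.2 target -38.5 157.3 slide [0.956 0.021 0.567]
0.1 target -40.8 145.8 slide [0.972 0.021 0.644]
0 target -42.0 134.0 slide [0.98  0.021 0.722]
```

Push gently first to make contact, then follow the arc.

Request:
send_rows(
  moves=[
    {"slide":[0.07,0.02,0],"turn":0,"gripper":0},
    {"slide":[0.12,0.02,0],"turn":0,"gripper":0},
    {"slide":[0.17,0.02,-0.01],"turn":0,"gripper":0},
    {"slide":[0.23,0.02,-0.01],"turn":0,"gripper":0},
    {"slide":[0.29,0.02,-0.01],"turn":0,"gripper":0},
  ],
)

```text
time_s: 14.02
tcp_pos: [0.6461, 0.0153, 0.2455]
eef_rot: [180.0, 0.0, 161.8]
contact_force: [1.7, -0.7, -0.3]
gripper_width: 0.0004
gripper_force: 0.7
```

Run:
```python
from h import *
jf([1.3,1.1,.9,.7,.5,.35,.2,.1,0])
cap('scene');look('scene','lid_front')
```

```text
t 14.02 jar-frame mm [ 61.4   1.  245.5] yaw 161.8 F [ 1.7 -0.7 -0.3]
1.3 target 50.2 243.3 slide [ 0.074 -0.007  0.014]
1.1 target 27.8 235.9 slide [ 0.224 -0.007  0.064]
0.9 target 7.3 224.2 slide [ 0.36  -0.007  0.142]
0.7 target -10.4 208.6 slide [ 0.478 -0.007  0.246]
0.5 target -24.7 189.8 slide [ 0.574 -0.007  0.371]
0.35 target -32.8 174.1 slide [ 0.628 -0.007  0.476]
0.2 target -38.5 157.3 slide [ 0.665 -0.007  0.588]
0.1 target -40.8 145.8 slide [ 0.681 -0.007  0.665]
0 target -42.0 134.0 slide [ 0.689 -0.007  0.743]
scene lid_front 0.78 [0.661 0.021 0.197]
```

Request:
send_rows(
  moves=[
    {"slide":[0.07,0,0.01],"turn":0,"gripper":0},
    {"slide":[0.15,0,0.03],"turn":0,"gripper":0},
    {"slide":[0.22,0,0.06],"turn":0,"gripper":0},
    {"slide":[0.29,0,0.1],"turn":0,"gripper":0},
    {"slide":[0.36,0,0.14],"turn":0,"gripper":0},
  ],
)

```text
time_s: 14.53
tcp_pos: [0.5953, 0.0321, 0.2242]
eef_rot: [180.0, 0.1, 161.8]
contact_force: [1.9, -0.2, -0.0]
gripper_width: 0.0004
gripper_force: 0.5
```

Request:
send_rows(
  moves=[
    {"slide":[0.06,0,0.05],"turn":0,"gripper":0},
    {"slide":[0.12,0,0.1],"turn":0,"gripper":0},
    {"slide":[0.17,0,0.16],"turn":0,"gripper":0},
    {"slide":[0.21,0,0.23],"turn":0,"gripper":0},
    {"slide":[0.24,0,0.28],"turn":0,"gripper":0},
  ],
)

```text
time_s: 14.95
tcp_pos: [0.5606, 0.0433, 0.1815]
eef_rot: [180.0, -0.0, 161.8]
contact_force: [0.5, 0.2, 0.4]
gripper_width: 0.0006
gripper_force: 0.3
```

Run:
```python
from h import *
jf([.4,.3,.2,.1,.05,0])
cap('scene');look('scene','lid_front','plunger_top');cap('side');look('side','lid_front','plunger_top')
```

```text
t 14.95 jar-frame mm [-28.6   0.9 181.5] yaw 161.8 F [0.5 0.2 0.4]
0.4 target -30.3 179.5 slide [ 0.012 -0.006  0.013]
0.3 target -35.0 168.6 slide [ 0.042 -0.006  0.086]
0.2 target -38.5 157.3 slide [ 0.066 -0.006  0.161]
0.1 target -40.8 145.8 slide [ 0.081 -0.006  0.238]
0.05 target -41.6 139.9 slide [ 0.086 -0.006  0.277]
0 target -42.0 134.0 slide [ 0.089 -0.006  0.316]
scene lid_front 0.7 [0.614 0.036 0.16 ]
scene plunger_top 0.73 [0.612 0.028 0.193]
side lid_front 0.88 [0.585 0.018 0.168]
```

Request:
send_rows(
  moves=[
    {"slide":[0.02,0,0.04],"turn":0,"gripper":0},
    {"slide":[0.04,0,0.08],"turn":0,"gripper":0},
    {"slide":[0.055,0,0.13],"turn":0,"gripper":0},
    {"slide":[0.07,0,0.18],"turn":0,"gripper":0},
    {"slide":[0.08,0,0.215],"turn":0,"gripper":0},
  ],
)

```text
time_s: 15.67
tcp_pos: [0.549, 0.0467, 0.1484]
eef_rot: [-180.0, -0.1, 161.8]
contact_force: [0.0, 0.1, -0.1]
gripper_width: 0.0001
gripper_force: 0.2
```

Request:
send_rows(
  moves=[
    {"slide":[0,0,0.01],"turn":0,"gripper":0},
    {"slide":[0,0,0.02],"turn":0,"gripper":0},
    {"slide":[0,0,0.03],"turn":0,"gripper":0},
    {"slide":[0,0,0.04],"turn":0,"gripper":0},
    {"slide":[0,0,0.05],"turn":0,"gripper":0},
  ],
)

```text
time_s: 16.08
tcp_pos: [0.5498, 0.0468, 0.1426]
eef_rot: [180.0, 0.0, 161.8]
contact_force: [-2.2, 0.4, 4.7]
gripper_width: 0.0006
gripper_force: 2.3
```

Request:
send_rows(
  moves=[
    {"slide":[0,0,0.006],"turn":0,"gripper":0},
    {"slide":[0,0,0.012],"turn":0,"gripper":0},
    {"slide":[0,0,0.018],"turn":0,"gripper":0},
    {"slide":[0,0,0.024],"turn":0,"gripper":0},
    {"slide":[0,0,0.03],"turn":0,"gripper":0},
  ],
)

```text
time_s: 16.5
tcp_pos: [0.5498, 0.0468, 0.1375]
eef_rot: [180.0, -0.0, 161.8]
contact_force: [-1.2, -0.4, 0.9]
gripper_width: 0.0006
gripper_force: 0.8
```

Request:
send_rows(
  moves=[
    {"slide":[0,0,0.005],"turn":0,"gripper":0},
    {"slide":[0,0,0.01],"turn":0,"gripper":0},
    {"slide":[0,0,0.014],"turn":0,"gripper":0},
    {"slide":[0,0,0.018],"turn":0,"gripper":0},
    {"slide":[0,0,0.022],"turn":0,"gripper":0},
  ],
)

```text
time_s: 16.92
tcp_pos: [0.5495, 0.0468, 0.1342]
eef_rot: [-180.0, -0.0, 161.8]
contact_force: [-3.7, 1.3, 3.9]
gripper_width: 0.0008
gripper_force: 2.8
```

Request:
send_rows(
  moves=[
    {"slide":[0,0,0.004],"turn":0,"gripper":0},
    {"slide":[0,0,0.008],"turn":0,"gripper":0},
    {"slide":[0,0,0.012],"turn":0,"gripper":0},
    {"slide":[0,0,0.014],"turn":0,"gripper":0},
    {"slide":[0,0,0.014],"turn":0,"gripper":0},
  ],
)

```text
time_s: 17.33
tcp_pos: [0.5496, 0.0468, 0.1339]
eef_rot: [-180.0, 0.0, 161.8]
contact_force: [-9.6, 1.9, 15.7]
gripper_width: 0.0007
gripper_force: 8.5
```

Request:
send_rows(
  moves=[
    {"slide":[0,0,-0.1],"turn":0,"gripper":0},
    {"slide":[0,0,-0.3],"turn":0,"gripper":0},
    {"slide":[0,0,-0.45],"turn":0,"gripper":0},
    {"slide":[-0.15,0,-0.45],"turn":0,"gripper":0},
    {"slide":[-0.27,0,-0.45],"turn":0,"gripper":0},
  ],
)

```text
time_s: 17.75
tcp_pos: [0.5903, 0.0345, 0.2026]
eef_rot: [179.8, 0.3, 161.9]
contact_force: [-0.2, 0.6, -0.5]
gripper_width: 0.0001
gripper_force: 0.0
```

Run:
```python
from h import *
jf()
for n in('scene','side'):
    c=cap(n); look(n,'plunger_top','lid_front','jar')
    print(proj(c,W) if 0 else '')
```

```text
t 17.75 jar-frame mm [  2.4   1.8 202.6] yaw 161.87 F [-0.2  0.6 -0.5]
scene plunger_top 0.55 [ 0.748 -0.174  0.023]
scene lid_front 0.97 [0.612 0.039 0.137]
scene lid_front 0.67 [0.816 0.088 0.107]
scene jar 0.76 [0.619 0.056 0.126]
scene jar 0.68 [0.743 0.202 0.046]

side lid_front 0.68 [0.583 0.022 0.166]
side lid_front 0.59 [0.574 0.022 0.134]
side jar 0.61 [0.56  0.003 0.097]
side jar 0.61 [ 0.447 -0.328  0.005]
```

Request:
send_rows(
  moves=[
    {"slide":[0.01,0,0.1],"turn":0,"gripper":0},
    {"slide":[0.01,0,0.17],"turn":0,"gripper":0},
    {"slide":[0.01,0,0.21],"turn":0,"gripper":0},
    {"slide":[0.01,0,0.24],"turn":0,"gripper":0},
    {"slide":[0.01,0,0.26],"turn":0,"gripper":0},
  ],
)

```text
time_s: 18.57
tcp_pos: [0.5862, 0.0347, 0.1608]
eef_rot: [-180.0, -0.1, 161.8]
contact_force: [-5.0, 2.5, 8.2]
gripper_width: 0.0
gripper_force: 4.2
```

Request:
send_rows(
  moves=[
    {"slide":[0,0,0.01],"turn":0,"gripper":0},
    {"slide":[0,0,0.02],"turn":0,"gripper":0},
    {"slide":[0,0,0.03],"turn":0,"gripper":0},
    {"slide":[0,0,0.04],"turn":0,"gripper":0},
    {"slide":[0,0,0.045],"turn":0,"gripper":0},
  ],
)

```text
time_s: 18.98
tcp_pos: [0.5863, 0.0347, 0.156]
eef_rot: [-180.0, -0.0, 161.8]
contact_force: [-10.7, 3.9, 20.8]
gripper_width: 0.0007
gripper_force: 10.8
```

Request:
send_rows(
  moves=[
    {"slide":[0,0,0.002],"turn":0,"gripper":0},
    {"slide":[0,0,0.002],"turn":0,"gripper":0},
    {"slide":[0,0,0.002],"turn":0,"gripper":0},
    {"slide":[0,0,0.002],"turn":0,"gripper":0},
    {"slide":[0,0,0.002],"turn":0,"gripper":0},
  ],
)

```text
time_s: 19.4
tcp_pos: [0.5863, 0.0347, 0.156]
eef_rot: [-180.0, 0.0, 161.8]
contact_force: [-9.9, 2.9, 18.2]
gripper_width: 0.0001
gripper_force: 9.3
```

Request:
send_rows(
  moves=[
    {"slide":[0,0,-0.06],"turn":0,"gripper":0},
    {"slide":[0,0,-0.12],"turn":0,"gripper":0},
    {"slide":[0,0,-0.2],"turn":0,"gripper":0},
    {"slide":[0,0,-0.2],"turn":0,"gripper":0},
    {"slide":[0,0,-0.2],"turn":0,"gripper":0},
  ],
)

```text
time_s: 19.82
tcp_pos: [0.5872, 0.0348, 0.1842]
eef_rot: [180.0, 0.1, 161.8]
contact_force: [-0.4, 0.1, -0.2]
gripper_width: 0.0002
gripper_force: 0.0
```

Run:
```python
from h import *
jf()
```

```text
t 19.82 jar-frame mm [ -0.7   1.1 184.2] yaw 161.8 F [-0.4  0.1 -0.2]
```

Request:
send_rows(
  moves=[
    {"slide":[0,0,0.08],"turn":0,"gripper":0},
    {"slide":[0,0,0.12],"turn":0,"gripper":0},
    {"slide":[0,0,0.16],"turn":0,"gripper":0},
    {"slide":[0,0,0.19],"turn":0,"gripper":0},
    {"slide":[0,0,0.198],"turn":0,"gripper":0},
  ],
)

```text
time_s: 20.23
tcp_pos: [0.5875, 0.0347, 0.1559]
eef_rot: [-180.0, 0.1, 161.9]
contact_force: [-8.0, 3.3, 25.5]
gripper_width: 0.0006
gripper_force: 12.5
```

Request:
send_rows(
  moves=[
    {"slide":[0,0,0.002],"turn":0,"gripper":0},
    {"slide":[0,0,0.002],"turn":0,"gripper":0},
    {"slide":[0,0,0.002],"turn":0,"gripper":0},
    {"slide":[0,0,0.002],"turn":0,"gripper":0},
    {"slide":[0,0,0.002],"turn":0,"gripper":0},
  ],
)

```text
time_s: 20.65
tcp_pos: [0.5874, 0.0348, 0.1559]
eef_rot: [180.0, 0.1, 161.9]
contact_force: [-6.9, 1.7, 19.5]
gripper_width: 0.0007
gripper_force: 9.9
```

Request:
send_rows(
  moves=[
    {"slide":[0,0,-0.06],"turn":0,"gripper":0},
    {"slide":[0,0,-0.12],"turn":0,"gripper":0},
    {"slide":[0,0,-0.2],"turn":0,"gripper":0},
    {"slide":[0,0,-0.2],"turn":0,"gripper":0},
    {"slide":[0,0,-0.2],"turn":0,"gripper":0},
  ],
)

```text
time_s: 21.07
tcp_pos: [0.5867, 0.0346, 0.1833]
eef_rot: [-180.0, -0.0, 161.8]
contact_force: [-0.5, -0.9, 0.0]
gripper_width: 0.0007
gripper_force: 0.0
```

Request:
send_rows(
  moves=[
    {"slide":[0,0,0.08],"turn":0,"gripper":0},
    {"slide":[0,0,0.12],"turn":0,"gripper":0},
    {"slide":[0,0,0.16],"turn":0,"gripper":0},
    {"slide":[0,0,0.19],"turn":0,"gripper":0},
    {"slide":[0,0,0.198],"turn":0,"gripper":0},
  ],
)

```text
time_s: 21.48
tcp_pos: [0.5872, 0.0346, 0.1558]
eef_rot: [-180.0, 0.1, 161.9]
contact_force: [-9.2, 2.2, 26.1]
gripper_width: 0.0006
gripper_force: 13.5
```

Request:
send_rows(
  moves=[
    {"slide":[0,0,0.002],"turn":0,"gripper":0},
    {"slide":[0,0,0.002],"turn":0,"gripper":0},
    {"slide":[0,0,0.002],"turn":0,"gripper":0},
    {"slide":[0,0,0.002],"turn":0,"gripper":0},
    {"slide":[0,0,0.002],"turn":0,"gripper":0},
  ],
)

```text
time_s: 21.9
tcp_pos: [0.5872, 0.0347, 0.1559]
eef_rot: [180.0, 0.1, 161.9]
contact_force: [-7.2, 2.4, 21.3]
gripper_width: 0.0004
gripper_force: 10.9
```

Request:
send_rows(
  moves=[
    {"slide":[0,0,-0.06],"turn":0,"gripper":0},
    {"slide":[0,0,-0.12],"turn":0,"gripper":0},
    {"slide":[0,0,-0.2],"turn":0,"gripper":0},
    {"slide":[0,0,-0.5],"turn":0,"gripper":0},
    {"slide":[0,0,-0.8],"turn":0,"gripper":0},
  ],
)

```text
time_s: 22.32
tcp_pos: [0.5849, 0.0341, 0.2652]
eef_rot: [-179.8, -0.3, 161.8]
contact_force: [1.7, 0.5, 0.8]
gripper_width: 0.0001
gripper_force: 0.0
```

Request:
send_rows(
  moves=[
    {"slide":[0,0,-0.2],"turn":0,"gripper":0},
    {"slide":[0,-0.3,-0.4],"turn":0,"gripper":0},
    {"slide":[0,-0.6,-0.4],"turn":0,"gripper":0},
    {"slide":[0,-0.8,-0.4],"turn":0,"gripper":0},
    {"slide":[0,-0.8,-0.4],"turn":0,"gripper":0},
  ],
)

```text
time_s: 22.73
tcp_pos: [0.5471, -0.0836, 0.3274]
eef_rot: [-180.0, -0.0, 161.6]
contact_force: [0.2, 0.4, -0.5]
gripper_width: 0.0006
gripper_force: 0.0
```

Run:
```python
from h import *
a=cap('scene')['img'];b=cap('side')['img']
f=lambda i,h:cv2.resize(i,(390,h),interpolation=cv2.INTER_CUBIC)
cv2.imwrite('pics/f1.png',np.vstack([np.hstack([f(a,292),f(b,292)]),np.hstack([f(a[190:290,190:320],300),f(b[140:240,250:380],300)])])[:,:,::-1])
look('side','plunger_top','lid_front');jf()
```

```text
side plunger_top 0.66 [0.581 0.024 0.167]
side plunger_top 0.35 [ 0.448 -0.326  0.011]
side lid_front 0.78 [0.575 0.023 0.134]
side lid_front 0.51 [0.558 0.001 0.098]
t 22.93 jar-frame mm [  -1.2 -119.   326.1] yaw 161.76 F [ 0.6  0.4 -0.3]
```

View pics/f1.png

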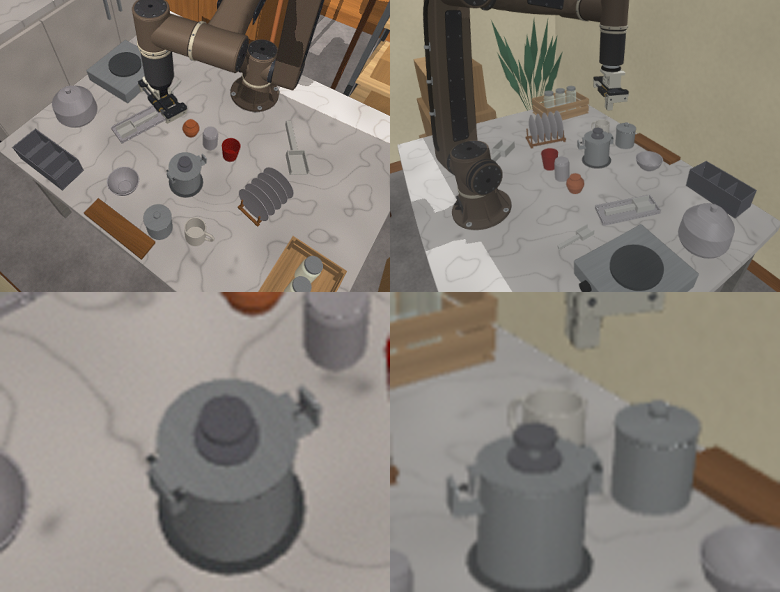

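The lid is shut, at (228,440) in the scene crop, and the plunger head is up at (535,440) in the side crop. The scoop is in the tray and the bystanders haven't moved. I'm handing in.

```bash
python3 -c "
from plant import order
print(order.close_job())"
```

```text
the job is handed in; nothing more can be done
None
```

The job is handed in: the scoop lies flat in its tray, the lid is shut on its catch, and the jar got three full pump strokes with the plunger left up. It took about 23 s, and the bystanders look unmoved in the final pictures.

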